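Load the bottle mixer and hold its key switch on

ROBOT

A 6-joint arm with a two-finger parallel gripper is mounted at the origin on the work surface. World frame = base frame: x ahead of the robot, y to its left, z up, the work surface at z = 0. Lengths are in mm, angles in rad, forces in N, time in s.
With the tool pointing down it reaches from about 300 to 775 mm from the base axis. Payload 14.6 kg.
Tool frame: the origin (TCP) lies between the finger pads; the fingertips stand 19 mm ahead of it and the grasp point (between the pads) is the TCP; z points along the fingers, y is the line along which they close (so a half turn about z gives the same grasp; the last joint's range is limited). The gripper opens to 94 mm and grips with 3 to 60 N. Pads are 16 mm wide; open, the fingers measure 119 mm over their backs; the gripper's body (75 mm by 177 mm) begins 78 mm behind the grasp point.
Start: joints at [-1.203, 0.3, 1.521, -0, 1.321, -0.067], TCP at [231.668, -498.818, 224.446] pointing down, gripper open.
Joint ranges: [-3.03, 3.03], [-0.79, 2.21], [0.23, 2.52], [-1.04, 4.18], [0, 3.07], [-2.55, 2.55]. Speed limits (rad/s): [2.22, 2.22, 2.57, 3.14, 3.14, 3.14].

INTERFACE

Orientations are given as a 3x3 rotation matrix whose columns are the frame's x, y, z axes.
In Python, from plant import arm gives the robot as it stands.
- The arm moves only by the shell command python3 -m inch 'ROWS' [FORCE]. ROWS is a JSON object of lists of equal length, an entry for each row: "rotation": the turn, a rotation vector about the tool's x, y, z in degrees, a list of three; "linear": the shift along the tool's x, y, z in m, a list of three; "gripper": the opening, from -1 (shut) to 1 (fully open). In form: {"rotation": [[rx, ry, rz], ...], "linear": [[dx, dy, dz], ...], "gripper": [gripper, ...]}. A call has 1 to 20 rows; each row is the pose to reach, as a shift and turn from the pose commanded when the call began, along the tool's axes at that moment; what a row does not reach only later rows make up. A row lasts 1/12 s, in which the tool goes at most 41.7 mm and 7.16 degrees, less where a joint would pass 70% of its speed; a pose out of reach is approached as far as the arm can. A call with a gripper value outside its range is refused whole. The fingers move at their own pace and stop on an object; FORCE is the grip in N (left out, the last holds). Time passes only in rows, so rows that repeat a pose let the fingers close. It gives the time, the measured TCP pose, the force, the opening and the grip force at its end, in the units of the state.
- arm.observe(): the state, without advancing time (a new reading comes with each control period).
- arm.capture(name): name is "side" or "top"; returns a dict with "color" (400x640x3 uint8, blue, green, red), "depth" (400x640 float32, mm along the optical axis (not along the pixel's ray), 0 where there is no reading), "intrinsics" (3x3 intrinsics, pixels), "pose" (4x4, takes a point from camera to world coordinates). Camera axes: x right, y down, z forward; pixel columns grow to the right and rows downward; lengths in mm; the calibration is good to about 2 mm. A picture is of the moment at which its call begins.
- arm.finish_job(): hands the job in; it is judged then, once.
The state is a dict: "t": time; "q": joint angles; "joint_vel": joint speeds; "tau": joint torques, N m; "tool_pos": TCP position; "eef_rot": TCP orientation; "ft_force": force on the tool from outside, world axes, zero at the start; "ft_torque": the same for the moment, N m; "width": finger opening in mm; "grip_force": force on a finger pad.
Only numpy, scipy, OpenCV 4.12 (cv2) and the standard library are available. Lean on these libraries where they do the work, as an engineer would, in place of code of your own. Each camera call takes 0.05 s, during which the arm holds its last target. There are 200 camera calls.

TASK

Lay the tall standing bottle on its side in the two forked saddles of the white mixer, midway along them and either way round, and let go of it. Then take the key out of the bur stand, push it into the mixer's key switch, wiggling it past the sticky pins until it is fully home, and turn it a quarter clockwise as far as it goes. The mixer runs only while the key is held, so finish still gripping the key, held fully turned against its spring; leave the small dropper bottle, the jar and the dish where they stand.

Things in the scene. Friction and masses are not known exactly. Their poses are not given: they have to be found in the camera images.
- bottle: The tall loose bottle, standing upright at the start: grey round body 36 mm in diameter and 100 mm high with a paper band, white cap 26 mm in diameter above it, 125 mm high in all; about 0.17 kg. Origin at the centre of its base, z along its axis towards the cap.
- bottle_mid (a point): The point on the bottle's axis half way along it, 62.5 mm from the base; a good place to grip.
- mixer: The bottle mixer, a fixed white console 150 mm (its x) by 320 mm (its y), its flat deck 45 mm above the table. Origin on the table under its middle; z up. On the deck stand the two saddles (at +y) and the round lock collar (at -y). Its position and yaw vary.
- cradle (a point): Where the middle of the laid bottle belongs, axes as the mixer's: at mixer (0, 70, 79) mm, 34 mm above the deck; the bottle's axis lies along this y. Two open steel V saddles (90 degrees, 8 mm thick) stand at y = -32 and +32 mm from here, with a 56 mm free gap between them for fingers; they reach up to 4 mm below this point and 25 mm either side in x. The V centres the bottle.
- lock_mouth (a point): Centre of the keyway's mouth on top of the lock, axes as the mixer's (does not turn): at mixer (0, -100, 79) mm, 34 mm above the deck. Steel collar 44 mm in diameter with a brass plug. With the lock at 0 the keyway is a vertical slot 15.6 mm (x) by 6.6 mm (y), 31 mm deep, mouth chamfered 2.2 mm. Sticky pins 11 and 19 mm down yield to a steady push of 5 to 10 N with small wiggles.
- lock (a joint): Turn of the lock plug with the keyway, rad: 0 is the rest position (slot along the mixer's x), growing clockwise seen from above to a stop at 1.571. A spring takes it back to 0 when let go; at a quarter turn it pulls with about 0.09 N m. The key has about 0.1 rad of play in the slot.
- key: Loose key, standing blade down in the bur stand, 35 g. Origin at the blade's tip, z up to the head, x its width, y its thickness; same after half a turn. Steel blade 14 x 5 mm, 26 mm long, its lowest 7 mm pointed across the width; shoulder 20 x 9 mm from z = 26 to 38; flat black head 34 x 9 mm from z = 38 to 68, gripped across the 9 mm. Fully home, the shoulder meets the lock's top.
- bur_stand: White fixed block 65 mm (x) by 95 mm (y) by 40 mm high, short burs up to 19 mm tall on its +y half. Origin under its middle. The key stands in a slot 16 by 7 mm at y = -18 mm, its width along the block's x, shoulder on the block's top (tip 14 mm above the table); lift it at least 30 mm to clear. Position and yaw vary.
- dropper: Bystander: small amber bottle with a black cap, 28 mm in diameter, 68 mm high. Origin under its base.
- jar: Bystander: low white jar, 50 mm in diameter, 43 mm high. Origin under its base.
- dish: Bystander: low round glass dish, 76 mm in diameter, 18 mm high. Origin under its base.
Not all that is in view belongs to the job. Of the things that look like the key, the middle-sized one is meant.

How it is judged (in metres and radians):
On the way, in this order (a step that is already met when the one before it is completed fails the run):
1. the bottle lies on its side in the saddles, let go (distance between bottle_mid and cradle below 0.012 m and angle between the z axis of bottle and the y axis of cradle, either way round below 0.12 rad and contact force between the fingers and bottle below 0.05 N and linear speed of bottle below 0.03 m/s), for 0.3 s.
2. the key is fully home in the lock, not yet turned (z of key in the frame of lock_mouth below -0.0225 m and horizontal distance between key and lock_mouth below 0.005 m and angle between key's own z axis and vertical below 0.15 rad and value of joint lock below 0.35 rad), for 0.1 s.
3. the key is turned a quarter and held by the fingers (z of key in the frame of lock_mouth below -0.0225 m and horizontal distance between key and lock_mouth below 0.005 m and angle between key's own z axis and vertical below 0.15 rad and value of joint lock above 1.35 rad and contact force between the fingers and key above 1 N), for 0.3 s.
At the end, for the whole second after the job is handed in: Fingers grip the key (over 1 N), home in the lock (tip 22.5 mm or more down, within 5 mm, upright to 0.15 rad) and turned past 1.35 rad; bottle at rest in the saddles, untouched, middle within 12 mm, axis within 0.12 rad; dropper, jar and dish upright within 30 mm of their starts (all of step 1 and all of step 3 and distance of each of dropper, jar, dish from where it was at the start of the episode below 0.03 m and angle between each of dropper, jar, dish's own z axis and vertical below 0.3 rad); the arm keeps its last pose, push and grip.
It fails at once if the dropper bottle is moved by over 30 mm or knocked over (distance of dropper from where it was at the start of the episode above 0.03 m or angle between dropper's own z axis and vertical above 0.5 rad).
It fails at once if the jar is moved by over 30 mm or knocked over (distance of jar from where it was at the start of the episode above 0.03 m or angle between jar's own z axis and vertical above 0.5 rad).
It fails at once if the dish is moved by over 30 mm or knocked over (distance of dish from where it was at the start of the episode above 0.03 m or angle between dish's own z axis and vertical above 0.5 rad).
It also fails if it takes over 66 s, if anything falls off the work surface, if the arm or the gripper's body presses on something with over 40 N, if the wrist force passes 120 N, or if a joint passes its speed limit or range.

## Working session

There is one attempt and no reset: what is moved stays moved. The work goes in short steps, Python scripts to look and compute and a shell command to move; the robot and the scene stay as the last step left them, time stands still between calls to the robot, and variables do not carry over. Pictures are saved under pics/ and viewed, at most 10 in all, crops included, and the job is handed in when it is done.

```bash
ls; mkdir -p pics
cat > h.py <<'E'
import numpy as np, cv2
from plant import arm
def cap(n):
    c=arm.capture(n); np.savez('/tmp/%s.npz'%n,**c); return c
def load(n): return dict(np.load('/tmp/%s.npz'%n))
def cloud(c):
    K=c['intrinsics'];d=c['depth'];v,u=np.mgrid[:d.shape[0],:d.shape[1]]
    p=np.stack([(u-K[0,2])/K[0,0]*d,(v-K[1,2])/K[1,1]*d,d],-1)
    w=p@c['pose'][:3,:3].T+c['pose'][:3,3]; w[d==0]=np.nan; return w
def ray(c,u,v,z):
    K=c['intrinsics'];r=c['pose'][:3,:3]@np.array([(u-K[0,2])/K[0,0],(v-K[1,2])/K[1,1],1]);o=c['pose'][:3,3]
    return o+r*(z-o[2])/r[2]
def proj(c,P):
    p=c['pose'][:3,:3].T@(np.array(P)-c['pose'][:3,3]);q=c['intrinsics']@p;return q[:2]/q[2]
E
python3 - <<'E'
from h import *
print(arm.observe())
for n in('side','top'):
    c=cap(n);cv2.imwrite('pics/%s0.png'%n,c['color']);print(n,c['pose'].round(3),c['intrinsics'])
E
```

```text
pics
{'t': 0.0, 'q': array([-1.20261369e+00,  3.00429156e-01,  1.52160763e+00,  9.97386770e-06,
        1.32066319e+00, -6.66072907e-02]), 'joint_vel': array([ 0.0010095 , -0.00024691, -0.00112798,  0.0002133 ,  0.00165479,
        0.00034328]), 'tau': array([ 7.20371918e-04, -5.31806159e+01, -3.52735269e+01,  7.08260201e-02,
        2.45514867e-02, -6.39626455e-05]), 'tool_pos': array([ 231.57935039, -498.60229411,  223.89808774]), 'eef_rot': array([[ 9.06959609e-01,  4.21217420e-01, -3.89530432e-04],
       [ 4.21217592e-01, -9.06959021e-01,  1.03658667e-03],
       [ 8.33402233e-05, -1.10421931e-03, -9.99999387e-01]]), 'ft_force': array([ 0.8622623 ,  1.58070664, -0.45604345]), 'ft_torque': array([ 0.0244693 ,  0.00909346, -0.01795324]), 'grip_force': 0.0, 'width': 94.11073135270233}
side [[ 9.98000e-01 -2.90000e-02  5.70000e-02  5.17410e+02]
 [-6.30000e-02 -5.72000e-01  8.18000e-01 -8.49389e+02]
 [ 9.00000e-03 -8.20000e-01 -5.73000e-01  5.92462e+02]
 [ 0.00000e+00  0.00000e+00  0.00000e+00  1.00000e+00]] [[467.91516959   0.         322.49465782]
 [  0.         467.91516959 193.68245513]
 [  0.           0.           1.        ]]
top [[ 2.00000e-03 -9.87000e-01  1.59000e-01  4.14741e+02]
 [-1.00000e+00 -5.00000e-03 -2.10000e-02 -7.69290e+01]
 [ 2.20000e-02 -1.59000e-01 -9.87000e-01  8.80777e+02]
 [ 0.00000e+00  0.00000e+00  0.00000e+00  1.00000e+00]] [[413.03067228   0.         317.80992728]
 [  0.         413.03067228 195.92942378]
 [  0.           0.           1.        ]]
```

View pics/top0.png

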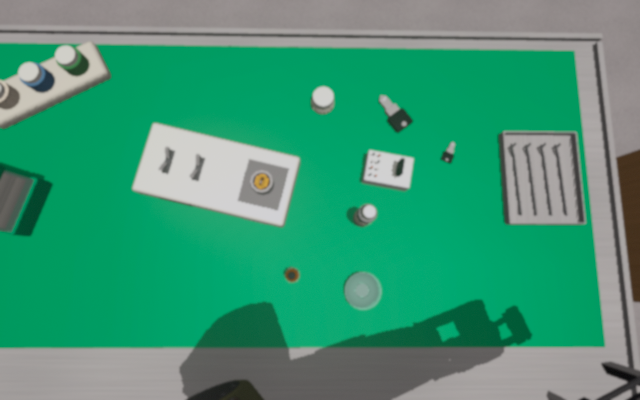

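View pics/side0.png

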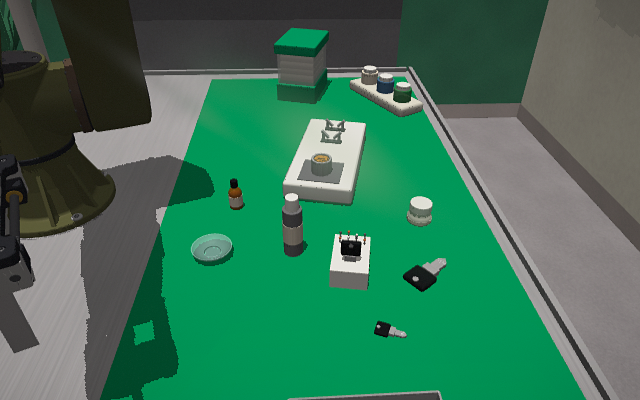

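Top view: mixer around (217,174), with saddles at (167,160) and (197,167) and the lock at (262,181). The bottle is at (366,214), the bur stand at (388,169), the dropper at (291,274), the dish at (363,291) and the jar at (322,98).

There are three key-like things in the top view: a large one at (395,112), a small one at (449,152), and one standing in the bur stand at (399,168). The one in the stand is middle-sized and stands in the slot, so it fits. I'll confirm it in a crop.

Run:
```python
from h import *
s=load('side');t=load('top')
a=s['color'][220:350,310:460];b=t['color'][85:235,340:480]
cv2.imwrite('pics/crop1.png',np.hstack([cv2.resize(a,(450,390),interpolation=2),cv2.resize(b,(350,390),interpolation=2)]))
W=cloud(t);hsv=cv2.cvtColor(t['color'],cv2.COLOR_BGR2HSV)
print('table z',np.nanmedian(W[60:100,200:300,2]))
white=((hsv[...,1]<60)&(hsv[...,2]>120)).astype(np.uint8)
def rect(mask,z,name):
    n,l,st,ce=cv2.connectedComponentsWithStats(mask)
    for i in range(1,n):
        if st[i,4]<60: continue
        m=(l==i).astype(np.uint8)
        c,_=cv2.findContours(m,cv2.RETR_EXTERNAL,cv2.CHAIN_APPROX_NONE)
        c=max(c,key=len).reshape(-1,2)
        P=np.array([ray(t,u,v,z)[:2] for u,v in c],np.float32)
        print(name,ce[i].round(1),st[i,4],'z',np.nanmedian(W[l==i][:,2]).round(1),cv2.minAreaRect(P))
m=white.copy();m[:, :125]=0;m[:,305:]=0;m[:115]=0;m[240:]=0
m=cv2.morphologyEx(m,cv2.MORPH_CLOSE,np.ones((9,9),np.uint8));rect(m,45,'mixer')
m=white.copy();m[:, :355]=0;m[:,420:]=0;m[:140]=0;m[200:]=0
m=cv2.morphologyEx(m,cv2.MORPH_CLOSE,np.ones((15,15),np.uint8));rect(m,40,'stand')
m=white.copy();m[:, :345]=0;m[:,385:]=0;m[:195]=0;m[235:]=0;rect(m,125,'cap')
# height-based
for nm,(u0,u1,v0,v1),(z0,z1) in [('saddles',(150,215,140,185),(52,85)),('lock',(235,290,155,205),(65,90)),('lock',(235,290,155,205),(74,82)),('bottle',(345,385,195,235),(115,135)),('key',(385,415,150,185),(60,100)),('stand',(355,420,140,200),(36,44)),('mixer',(120,310,115,230),(41,49))]:
    Q=W[v0:v1,u0:u1].reshape(-1,3);Q=Q[(Q[:,2]>z0)&(Q[:,2]<z1)];print(nm,len(Q),Q.mean(0),np.median(Q[:,2]),cv2.minAreaRect(Q[:,:2].astype(np.float32)))
# plug by colour
m=((hsv[...,0]>8)&(hsv[...,0]<35)&(hsv[...,1]>90)&(hsv[...,2]>100)).astype(np.uint8)
v,u=np.where(m[160:205,235:290]);print('plug',len(u),u.mean()+235,v.mean()+160,ray(t,u.mean()+235,v.mean()+160,79))
hs=cv2.cvtColor(s['color'],cv2.COLOR_BGR2HSV);m=((hs[...,0]>8)&(hs[...,0]<35)&(hs[...,1]>90)&(hs[...,2]>100))
v,u=np.where(m[145:180,300:340]);print('plug side',len(u),u.mean()+300,v.mean()+145,ray(s,u.mean()+300,v.mean()+145,79))
Ws=cloud(s)
for nm,(u0,u1,v0,v1),(z0,z1) in [('bottle',(280,305,190,225),(121,130)),('bottle',(275,305,190,260),(30,95)),('key',(335,365,232,260),(50,90)),('stand',(325,375,230,290),(36,44))]:
    Q=Ws[v0:v1,u0:u1].reshape(-1,3);Q=Q[(Q[:,2]>z0)&(Q[:,2]<z1)];print('S',nm,len(Q),Q.mean(0),np.median(Q[:,2]),cv2.minAreaRect(Q[:,:2].astype(np.float32)))
```

```text
table z -0.32069426056807515
mixer [216.  174.1] 11007 z 44.2 ((595.2875366210938, 113.302978515625), (319.4679260253906, 151.0438232421875), 76.5557861328125)
stand [388.1 168.9] 1492 z 39.3 ((608.95166015625, -242.17877197265625), (98.29413604736328, 68.64627075195312), 79.5204086303711)
cap [368.6 212.9] 214 z 122.8 ((505.2611083984375, -187.1595916748047), (27.107637405395508, 32.371280670166016), 68.8041000366211)
saddles 219 [614.3012873  183.01813853  64.70320626] 64.67340085586977 ((614.2275390625, 183.1013946533203), (72.61392974853516, 49.43173599243164), 76.30272674560547)
lock 362 [574.14433388  18.17415689  76.40518584] 77.46423025624381 ((574.6127319335938, 18.095111846923828), (43.539710998535156, 43.187232971191406), 47.167823791503906)
lock 298 [574.85137563  18.19287116  77.78777734] 77.8132109818024 ((574.8391723632812, 17.919797897338867), (42.6087646484375, 43.288116455078125), 2.4469428062438965)
bottle 134 [ 509.38938475 -187.04059514  123.67566226] 123.94329802865855 ((509.4176330566406, -187.3228302001953), (22.101070404052734, 22.78821563720703), 45.20335006
[... 709 characters left out ...]
le 109 [ 509.33148917 -189.55831528  124.50802735] 124.85691986011011 ((509.807861328125, -189.00888061523438), (23.824718475341797, 22.746307373046875), 47.7839241027832)
S bottle 582 [ 509.24036208 -199.19368075   62.91482016] 63.394334203805556 ((512.1983642578125, -118.71139526367188), (177.43292236328125, 36.462799072265625), 87.1336669921875)
S key 356 [ 606.91866104 -258.1683849    67.83581164] 67.97568601909416 ((610.9473876953125, -235.65182495117188), (63.30342483520508, 45.08741760253906), 82.08076477050781)
S stand 1043 [ 608.40591517 -252.2741106    39.91199638] 39.92479574758477 ((609.7246704101562, -241.88510131835938), (99.07027435302734, 65.0882339477539), 79.60308074951172)
```

View pics/crop1.png

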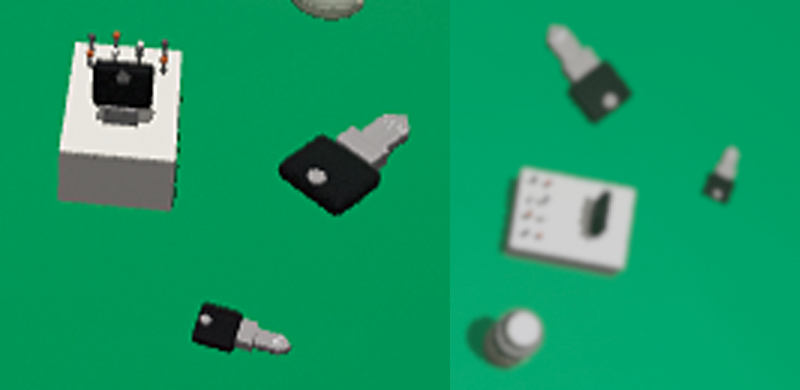

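The crop confirms it. The lying keys at top (395,112) and (449,152) are clearly larger and smaller than the one in the stand at top (399,168) / side (350,246), so that one is the middle-sized key. First I'll find which way the wrist can tip, in free space.

```bash
python3 - <<'E'
from h import *
t=load('top')
for n,u,v,z in(('dish',363,291,10),('dropper',291,272,68),('jar',322,97,43)):print(n,ray(t,u,v,z).round(0))
E
python3 -m inch '{"rotation":[[0,7,0],[0,14,0],[0,21,0],[0,28,0],[0,35,0],[0,40,0]],"linear":[[0,0,-0.02],[0,0,-0.04],[0,0,-0.06],[0,0,-0.08],[0,0,-0.1],[0,0,-0.1]],"gripper":[1,1,1,1,1,1]}' 40
python3 -c "
from plant import arm
o=arm.observe();print(o['q'].round(3),o['tool_pos'],o['eef_rot'].round(3))"
```

```text
dish [ 357. -189.   10.]
dropper [397. -43.  68.]
jar [ 764. -104.   43.]
t: 0.6
tool_pos: [231.0, -499.8, 328.1]
eef_rot: [[0.691, 0.42, 0.589], [0.324, -0.907, 0.268], [0.647, 0.005, -0.763]]
ft_force: [0.1, -0.1, 0.4]
width: 93.9
grip_force: 0.0
[-1.489  0.323  1.388  0.659  1.681 -0.365] [ 231.04601445 -499.8088323   328.07446701] [[ 0.691  0.42   0.589]
 [ 0.324 -0.907  0.268]
 [ 0.647  0.005 -0.763]]
```

```bash
cat >> h.py <<'E'
from scipy.spatial.transform import Rotation as Ro
D=np.pi/180
def tilt(az,dn):  # tool z at azimuth az, dn deg below horizontal, y horizontal to the right
    z=np.array([np.cos(az*D)*np.cos(dn*D),np.sin(az*D)*np.cos(dn*D),-np.sin(dn*D)])
    y=np.array([np.sin(az*D),-np.cos(az*D),0]);return np.stack([np.cross(y,z),y,z],1)
def go(p,R=None):
    o=arm.observe();C=o['eef_rot'];R=C if R is None else R
    print('rot',Ro.from_matrix(C.T@R).as_rotvec(degrees=True).round(2),'lin',(C.T@(np.array(p)-o['tool_pos'])/1000).round(4),'q',o['q'].round(2),'t',o['t'])
E
python3 -c "
from h import *
R=tilt(55,12);go([509.4-130*R[0,2],-188.5-130*R[1,2],64+27],R)"
```

```text
rot [ 26.5   36.9  -15.46] lin [ 0.0556 -0.1029  0.3573] q [-1.49  0.32  1.39  0.66  1.68 -0.37] t 0.6
```

```bash
python3 -m inch '{"rotation":[[26.5,36.9,-15.5],[26.5,36.9,-15.5],[26.5,36.9,-15.5],[26.5,36.9,-15.5],[26.5,36.9,-15.5],[26.5,36.9,-15.5],[26.5,36.9,-15.5],[26.5,36.9,-15.5],[26.5,36.9,-15.5],[26.5,36.9,-15.5],[26.5,36.9,-15.5],[26.5,36.9,-15.5],[26.5,36.9,-15.5],[26.5,36.9,-15.5],[26.5,36.9,-15.5],[26.5,36.9,-15.5]],"linear":[[0,0,0],[0,0,0],[0,0,0],[0,0,0],[0,0,0],[0.056,-0.103,0.357],[0.056,-0.103,0.357],[0.056,-0.103,0.357],[0.056,-0.103,0.357],[0.056,-0.103,0.357],[0.056,-0.103,0.357],[0.056,-0.103,0.357],[0.056,-0.103,0.357],[0.056,-0.103,0.357],[0.056,-0.103,0.357],[0.056,-0.103,0.357]],"gripper":[1,1,1,1,1,1,1,1,1,1,1,1,1,1,1,1]}'
python3 -c "
from h import *
R=tilt(55,12);go([509.4,-188.5,64],R)"
```

```text
t: 1.93
tool_pos: [435.6, -289.2, 85.9]
eef_rot: [[0.127, 0.821, 0.556], [0.166, -0.571, 0.804], [0.978, -0.01, -0.208]]
ft_force: [-0.3, 0.6, -0.1]
width: 94.1
grip_force: 0.0
rot [-0.32  0.02 -0.5 ] lin [0.0046 0.0034 0.1266] q [-1.09  0.83  1.6   1.06  1.71 -0.95] t 1.9333
```

```bash
python3 -m inch '{"rotation":[[0,0,-0.5],[0,0,-0.5],[0,0,-0.5],[0,0,-0.5],[0,0,-0.5],[0,0,-0.5],[0,0,-0.5],[0,0,-0.5],[0,0,-0.5],[0,0,-0.5],[0,0,-0.5],[0,0,-0.5],[0,0,-0.5],[0,0,-0.5],[0,0,-0.5]],"linear":[[0.005,0.0034,0.03],[0.005,0.0034,0.06],[0.005,0.0034,0.09],[0.005,0.0034,0.11],[0.005,0.0034,0.127],[0.005,0.0034,0.127],[0.005,0.0034,0.127],[0.005,0.0034,0.127],[0.005,0.0034,0.127],[0.005,0.0034,0.127],[0.005,0.0034,0.127],[0.005,0.0034,0.127],[0.005,0.0034,0.127],[0.005,0.0034,0.127],[0.005,0.0034,0.127]],"gripper":[1,1,1,1,1,1,-1,-1,-1,-1,-1,-1,-1,-1,-1]}' 40
python3 -c "
from h import *
print(arm.observe()['q'].round(2))
c=cap('side');cv2.imwrite('pics/grasp.png',c['color'])"
```

```text
t: 3.18
tool_pos: [509.7, -189.9, 65.2]
eef_rot: [[0.118, 0.821, 0.559], [0.173, -0.571, 0.802], [0.978, 0.002, -0.21]]
ft_force: [0.4, 0.3, 1.1]
width: 37.2
grip_force: 0.2
[-0.88  0.83  1.7   1.23  1.55 -0.99]
```

View pics/grasp.png

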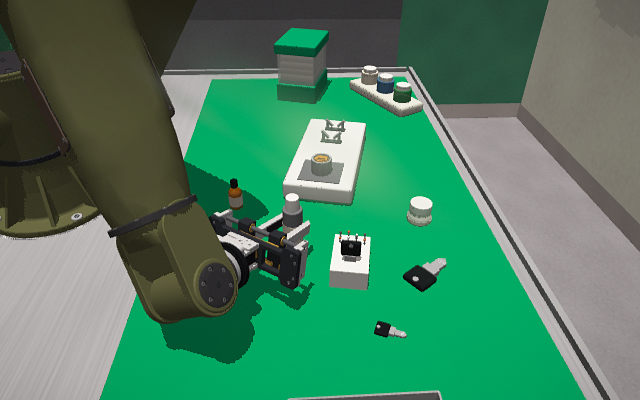

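The bottle is between the pads, cap at (292,203), with the opening at 37 mm as expected. I'll squeeze and lift.

```bash
python3 -m inch '{"rotation":[[0,0,0],[0,0,0],[0,0,0],[0,0,0],[0,0,0],[0,0,0],[0,0,0],[0,0,0],[0,0,0]],"linear":[[0,0,0],[0,0,0],[0,0,0],[0.02,0,-0.004],[0.059,0,-0.013],[0.098,0,-0.021],[0.137,0,-0.029],[0.176,0,-0.038],[0.176,0,-0.038]],"gripper":[-1,-1,-1,-1,-1,-1,-1,-1,-1]}' 40
python3 -c "
from h import *
m=np.array([np.cos(76.5*D),np.sin(76.5*D),0]);z=-np.sin(12*D)*m+np.cos(12*D)*np.array([0,0,-1.]);y=np.array([m[1],-m[0],0]);R=np.stack([np.cross(y,z),y,z],1)
print(R.round(3));go(np.array([612.8,182.5,200])+2.7*m,R)"
```

```text
t: 3.98
tool_pos: [510.0, -190.7, 252.0]
eef_rot: [[0.111, 0.821, 0.56], [0.18, -0.571, 0.801], [0.977, 0.012, -0.211]]
ft_force: [0.4, -0.6, 0.4]
width: 35.0
grip_force: 39.9
[[ 0.228  0.972 -0.049]
 [ 0.951 -0.233 -0.202]
 [-0.208  0.    -0.978]]
rot [ 13.45 -88.54 -19.45] lin [ 0.0284 -0.1303  0.3699] q [-0.88  0.48  1.71  1.24  1.66 -0.67] t 3.9833
```

```bash
python3 -m inch '{"rotation":[[13.5,-88.5,-19.5],[13.5,-88.5,-19.5],[13.5,-88.5,-19.5],[13.5,-88.5,-19.5],[13.5,-88.5,-19.5],[13.5,-88.5,-19.5],[13.5,-88.5,-19.5],[13.5,-88.5,-19.5],[13.5,-88.5,-19.5],[13.5,-88.5,-19.5],[13.5,-88.5,-19.5],[13.5,-88.5,-19.5],[13.5,-88.5,-19.5],[13.5,-88.5,-19.5],[13.5,-88.5,-19.5],[13.5,-88.5,-19.5]],"linear":[[0,0,0],[0,0,0],[0.005,-0.022,0.062],[0.009,-0.043,0.123],[0.014,-0.065,0.185],[0.019,-0.087,0.247],[0.024,-0.109,0.308],[0.028,-0.13,0.37],[0.028,-0.13,0.37],[0.028,-0.13,0.37],[0.028,-0.13,0.37],[0.028,-0.13,0.37],[0.028,-0.13,0.37],[0.028,-0.13,0.37],[0.028,-0.13,0.37],[0.028,-0.13,0.37]],"gripper":[-1,-1,-1,-1,-1,-1,-1,-1,-1,-1,-1,-1,-1,-1,-1,-1]}' 40
python3 - <<'E'
from h import *
m=np.array([np.cos(76.5*D),np.sin(76.5*D),0]);z=-np.sin(12*D)*m+np.cos(12*D)*np.array([0,0,-1.]);y=np.array([m[1],-m[0],0]);R=np.stack([np.cross(y,z),y,z],1)
o=arm.observe();print(o['tool_pos'],o['width'],o['grip_force'])
go(np.array([612.8,182.5,79])+2.7*m,R)
c=cap('side');cv2.imwrite('pics/carry.png',cv2.resize(c['color'][40:240,200:460],(780,600),interpolation=2))
E
```

```text
t: 5.32
tool_pos: [612.5, 185.5, 194.3]
eef_rot: [[0.227, 0.972, -0.056], [0.953, -0.233, -0.193], [-0.201, -0.009, -0.98]]
ft_force: [-0.1, -0.2, -1.1]
width: 34.9
grip_force: 39.9
[612.52037459 185.49328282 194.27639357] 34.929831196671856 39.915962889790535
rot [-0.52 -0.43  0.13] lin [0.023  0.002  0.1129] q [ 0.3   0.6   1.18 -0.17  1.48  0.56] t 5.3167
```

View pics/carry.png

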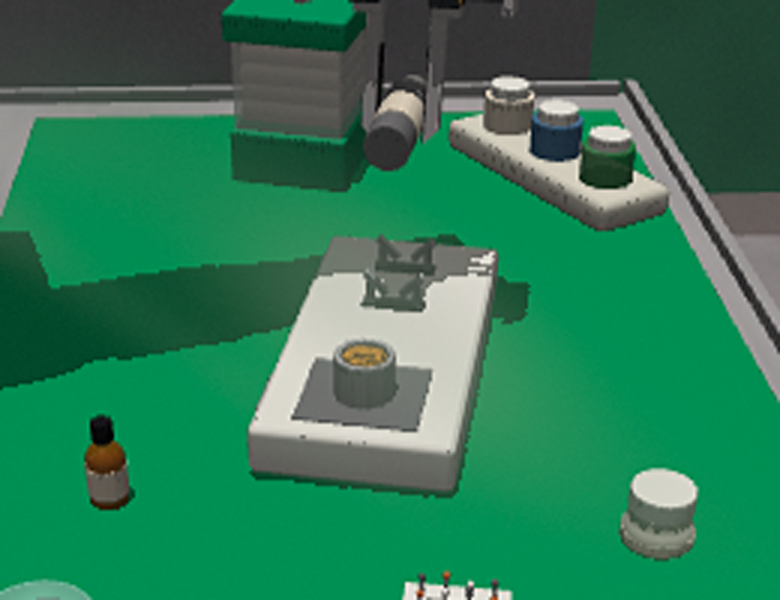

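The bottle is held horizontally with its base towards the lock, above and in line with the saddles. Lowering it now.

```bash
python3 -m inch '{"rotation":[[-0.5,-0.4,0.1],[-0.5,-0.4,0.1],[-0.5,-0.4,0.1],[-0.5,-0.4,0.1],[-0.5,-0.4,0.1],[-0.5,-0.4,0.1],[-0.5,-0.4,0.1]],"linear":[[0.004,0,0.02],[0.009,0.001,0.045],[0.014,0.001,0.07],[0.018,0.002,0.09],[0.021,0.002,0.103],[0.021,0.002,0.103],[0.021,0.002,0.103]],"gripper":[-1,-1,-1,-1,-1,-1,-1]}' 40
python3 - <<'E'
from h import *
m=np.array([np.cos(76.5*D),np.sin(76.5*D),0]);z=-np.sin(12*D)*m+np.cos(12*D)*np.array([0,0,-1.]);y=np.array([m[1],-m[0],0]);R=np.stack([np.cross(y,z),y,z],1)
go(np.array([612.8,182.5,79])+2.7*m,R)
E
```

```text
t: 5.95
tool_pos: [613.8, 184.9, 90.4]
eef_rot: [[0.228, 0.972, -0.048], [0.951, -0.234, -0.203], [-0.208, 0.0, -0.978]]
ft_force: [-0.2, -0.5, -0.9]
width: 35.0
grip_force: 39.9
rot [ 0.02  0.03 -0.01] lin [ 0.0025 -0.0004  0.0111] q [ 0.31  0.69  1.27 -0.19  1.29  0.6 ] t 5.95
```

```bash
python3 -m inch '{"rotation":[[0,0,0],[0,0,0],[0,0,0],[0,0,0],[0,0,0],[0,0,0],[0,0,0]],"linear":[[0.0005,0,0.003],[0.001,0,0.005],[0.0015,0,0.007],[0.002,0,0.009],[0.0025,0,0.011],[0.0025,0,0.0115],[0.0025,0,0.0115]],"gripper":[-1,-1,-1,-1,-1,-1,-1]}' 20
```

```text
t: 6.53
tool_pos: [614.2, 185.5, 80.6]
eef_rot: [[0.228, 0.973, -0.046], [0.951, -0.232, -0.204], [-0.209, 0.002, -0.978]]
ft_force: [-6.5, -2.5, 17.4]
width: 35.2
grip_force: 20.0
```

```bash
python3 -m inch '{"rotation":[[0,0,0],[0,0,0],[0,0,0],[0,0,0],[0,0,0],[0,0,0],[0,0,0],[0,0,0],[0,0,0],[0,0,0],[0,0,0]],"linear":[[0.0005,0,-0.001],[0.0005,0,-0.001],[0.0005,0,-0.001],[0.0005,0,-0.001],[0.0005,0,-0.001],[0.0005,0,-0.001],[-0.005,0,-0.03],[-0.014,0,-0.065],[-0.023,0,-0.105],[-0.032,0,-0.15],[-0.032,0,-0.15]],"gripper":[0.3,0.3,0.3,0.3,0.3,0.3,0.3,0.3,0.3,0.3,0.3]}' 40
python3 - <<'E'
from h import *
R=np.array([[.984,.179,0],[-.179,.984,0],[0,0,1.]])  # stand frame
x=R[:,0];z=np.array([0,0,-1.])
for s in(1,-1):
    X=-s*R[:,0]*-1; y=np.cross(z,X); print(X,y);go([606.7,-260.2,200],np.stack([X,y,z],1))
c=cap('side');t=cap('top');cv2.imwrite('pics/placed.png',np.hstack([cv2.resize(c['color'][90:210,260:400],(420,360),interpolation=2),cv2.resize(t['color'][110:240,120:260],(380,360),interpolation=2)]))
W=cloud(t)[110:240,120:260].reshape(-1,3);Q=W[(W[:,2]>84)&(W[:,2]<105)]
print(len(Q),Q.mean(0),Q[:,2].max(),cv2.minAreaRect(Q[:,:2].astype(np.float32)))
E
```

```text
t: 7.45
tool_pos: [615.3, 186.2, 239.8]
eef_rot: [[0.229, 0.973, -0.038], [0.952, -0.232, -0.2], [-0.203, 0.01, -0.979]]
ft_force: [0.8, -0.0, 1.0]
width: 61.1
grip_force: 0.0
[ 0.984 -0.179  0.   ] [-0.179 -0.984 -0.   ]
rot [ 9.34  8.97 86.49] lin [-0.4188  0.095   0.1286] q [ 0.31  0.57  1.12 -0.18  1.55  0.56] t 7.45
[-0.984  0.179 -0.   ] [0.179 0.984 0.   ]
rot [ -9.11   9.49 -92.83] lin [-0.4188  0.095   0.1286] q [ 0.31  0.57  1.12 -0.18  1.55  0.56] t 7.45
983 [611.01631449 175.66902517  92.24865819] 99.8027205131782 ((613.7608032226562, 182.1807403564453), (125.59170532226562, 35.265987396240234), 75.85941314697266)
```

View pics/placed.png

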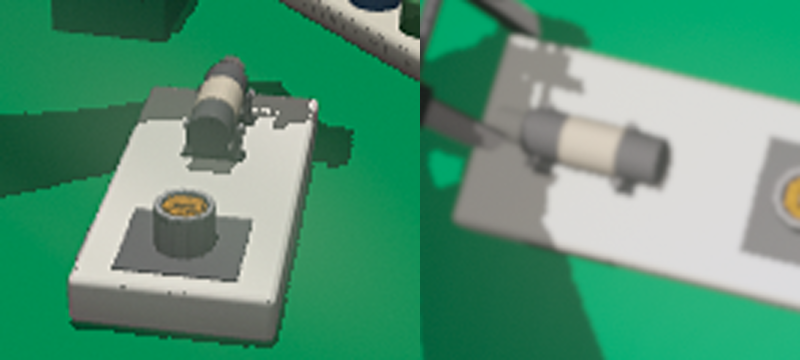

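The bottle rests centred in both saddles: measured middle is (613.8,182.2) against the cradle at (612.8,182.5), axis within a degree, and the fingers are clear. Now the key.

```bash
python3 -m inch '{"rotation":[[-9.1,9.5,-92.8],[-9.1,9.5,-92.8],[-9.1,9.5,-92.8],[-9.1,9.5,-92.8],[-9.1,9.5,-92.8],[-9.1,9.5,-92.8],[-9.1,9.5,-92.8],[-9.1,9.5,-92.8],[-9.1,9.5,-92.8],[-9.1,9.5,-92.8],[-9.1,9.5,-92.8],[-9.1,9.5,-92.8],[-9.1,9.5,-92.8],[-9.1,9.5,-92.8],[-9.1,9.5,-92.8],[-9.1,9.5,-92.8],[-9.1,9.5,-92.8]],"linear":[[-0.419,0.095,0.129],[-0.419,0.095,0.129],[-0.419,0.095,0.129],[-0.419,0.095,0.129],[-0.419,0.095,0.129],[-0.419,0.095,0.129],[-0.419,0.095,0.129],[-0.419,0.095,0.129],[-0.419,0.095,0.129],[-0.419,0.095,0.129],[-0.419,0.095,0.129],[-0.419,0.095,0.129],[-0.419,0.095,0.129],[-0.419,0.095,0.129],[-0.419,0.095,0.129],[-0.419,0.095,0.129],[-0.419,0.095,0.129]],"gripper":[-0.15,-0.15,-0.15,-0.15,-0.15,-0.15,-0.15,-0.15,-0.15,-0.15,-0.15,-0.15,-0.15,-0.15,-0.15,-0.15,-0.15]}' 40
cat >> h.py <<'E'
def down(az): # tool down, y azimuth az
    y=np.array([np.cos(az*D),np.sin(az*D),0]);z=np.array([0,0,-1.]);return np.stack([np.cross(y,z),y,z],1)
E
python3 -c "
from h import *
go([606.7,-260.2,72],down(79.7))"
```

```text
t: 8.97
tool_pos: [604.4, -260.7, 191.7]
eef_rot: [[-0.983, 0.182, -0.012], [0.183, 0.983, -0.003], [0.011, -0.005, -1.0]]
ft_force: [0.3, -0.1, -0.3]
width: 40.2
grip_force: 0.0
rot [-0.29 -0.64 -0.21] lin [-0.0035  0.0015  0.1197] q [-0.46  0.57  1.21 -0.01  1.37 -1.85] t 8.9667
```

```bash
python3 -m inch '{"rotation":[[-0.3,-0.6,-0.2],[-0.3,-0.6,-0.2],[-0.3,-0.6,-0.2],[-0.3,-0.6,-0.2],[-0.3,-0.6,-0.2],[-0.3,-0.6,-0.2],[-0.3,-0.6,-0.2]],"linear":[[-0.0035,0.0015,0.03],[-0.0035,0.0015,0.06],[-0.0035,0.0015,0.08],[-0.0035,0.0015,0.09],[-0.0035,0.0015,0.09],[-0.0035,0.0015,0.09],[-0.0035,0.0015,0.09]],"gripper":[-0.15,-0.15,-0.15,-0.15,-0.15,-0.15,-0.15]}' 40
python3 -c "
from h import *
go([606.7,-260.2,72],down(79.7))"
```

```text
t: 9.55
tool_pos: [608.0, -260.8, 104.5]
eef_rot: [[-0.984, 0.176, 0.003], [0.176, 0.984, -0.001], [-0.003, -0.001, -1.0]]
ft_force: [0.5, -0.8, 0.3]
width: 40.2
grip_force: 0.0
rot [-0.03  0.16  0.14] lin [0.0015 0.0003 0.0325] q [-0.46  0.65  1.29  0.    1.19 -1.85] t 9.55
```

```bash
python3 -m inch '{"rotation":[[0,0.1,0.1],[0,0.1,0.1],[0,0.1,0.1],[0,0.1,0.1],[0,0.1,0.1],[0,0.1,0.1],[0,0.1,0.1],[0,0.1,0.1],[0,0.1,0.1],[0,0.1,0.1],[0,0.1,0.1]],"linear":[[0.001,0.0003,0.015],[0.0015,0.0003,0.0305],[0.0015,0.0003,0.0305],[0.0015,0.0003,0.0305],[0.0015,0.0003,0.0305],[0.0015,0.0003,0.0305],[0.0015,0.0003,0.0305],[0.0015,0.0003,0.0305],[0.0015,0.0003,0.0305],[0.0015,0.0003,0.0305],[0.0015,0.0003,0.0305]],"gripper":[-0.15,-0.15,-0.15,-0.15,-1,-1,-1,-1,-1,-1,-1]}' 30
```

```text
t: 10.47
tool_pos: [606.0, -260.1, 72.6]
eef_rot: [[-0.984, 0.178, -0.001], [0.178, 0.984, 0.0], [0.001, 0.0, -1.0]]
ft_force: [-0.1, 0.7, 2.6]
width: 8.6
grip_force: 30.0
```

```bash
python3 -m inch '{"rotation":[[0,0,0],[0,0,0],[0,0,0],[0,0,0],[0,0,0],[0,0,0],[0,0,0]],"linear":[[0,0,0],[0,0,-0.01],[0,0,-0.03],[0,0,-0.06],[0,0,-0.09],[0,0,-0.12],[0,0,-0.12]],"gripper":[-1,-1,-1,-1,-1,-1,-1]}' 50
python3 -c "
from h import *
go([573.1,17.6,170],down(76.5))"
```

```text
t: 11.05
tool_pos: [607.6, -260.8, 199.6]
eef_rot: [[-0.984, 0.178, 0.007], [0.178, 0.984, -0.004], [-0.008, -0.002, -1.0]]
ft_force: [0.1, -0.2, 0.7]
width: 8.6
grip_force: 50.0
rot [-0.13  0.44  3.26] lin [0.0837 0.268  0.0284] q [-0.46  0.57  1.2  -0.    1.37 -1.85] t 11.05
```

```bash
python3 -m inch '{"rotation":[[-0.1,0.4,3.3],[-0.1,0.4,3.3],[-0.1,0.4,3.3],[-0.1,0.4,3.3],[-0.1,0.4,3.3],[-0.1,0.4,3.3],[-0.1,0.4,3.3],[-0.1,0.4,3.3],[-0.1,0.4,3.3],[-0.1,0.4,3.3],[-0.1,0.4,3.3],[-0.1,0.4,3.3]],"linear":[[0.008,0.027,0.003],[0.02,0.063,0.007],[0.032,0.1,0.011],[0.044,0.14,0.015],[0.056,0.18,0.019],[0.068,0.217,0.023],[0.077,0.247,0.027],[0.084,0.268,0.028],[0.084,0.268,0.028],[0.084,0.268,0.028],[0.084,0.268,0.028],[0.084,0.268,0.028]],"gripper":[-1,-1,-1,-1,-1,-1,-1,-1,-1,-1,-1,-1]}' 50
python3 - <<'E'
from h import *
go([573.1,17.6,150],down(76.5))
c=cap('side');t=cap('top')
p=proj(c,[573,17.5,95]).astype(int);print(p)
cv2.imwrite('pics/hover.png',cv2.resize(c['color'][p[1]-50:p[1]+50,p[0]-60:p[0]+60],(720,600),interpolation=2))
# key silhouette in side view: x-extent of blade and head
E
```

```text
t: 12.05
tool_pos: [571.1, 17.6, 164.5]
eef_rot: [[-0.972, 0.235, -0.008], [0.235, 0.972, 0.003], [0.008, 0.002, -1.0]]
ft_force: [-0.8, 0.6, -1.5]
width: 8.5
grip_force: 50.0
rot [ 0.09 -0.47 -0.11] lin [-0.002   0.0005  0.0145] q [-0.03  0.41  1.52  0.    1.22 -1.37] t 12.05
[320 151]
```

View pics/hover.png

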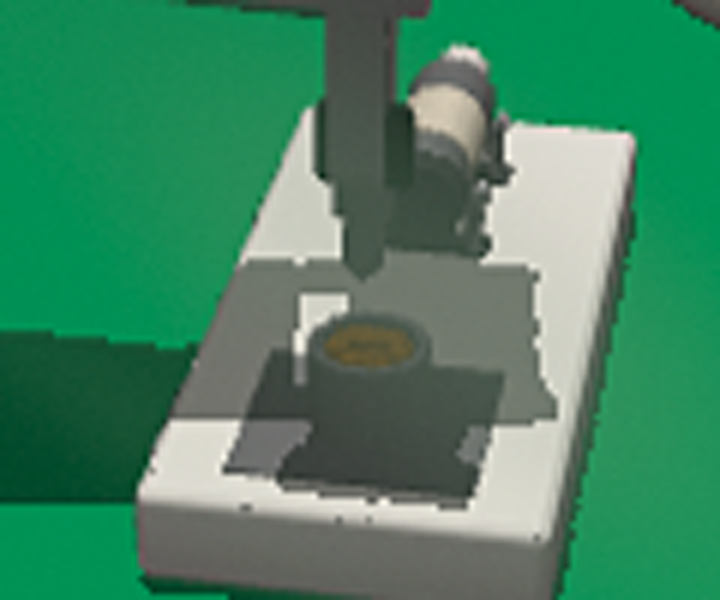

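Side view: the key hangs upright with its tip at (320.8,147.7), above the plug at (321.7,159). I'll check the offset in the same view.

Run:
```python
from h import *
c=load('side');hs=cv2.cvtColor(c['color'],cv2.COLOR_BGR2HSV);m=((hs[...,0]>8)&(hs[...,0]<35)&(hs[...,1]>90)&(hs[...,2]>40))
v,u=np.where(m[148:172,300:345]);u=u+300;v=v+148;print('plug',len(u),(u.min()+u.max())/2,(v.min()+v.max())/2,ray(c,(u.min()+u.max())/2,(v.min()+v.max())/2,79))
print('tip',ray(c,320.8,147.7,164.5-58.6))
W=cloud(c);p=W[100:150,310:335].reshape(-1,3);p=p[(p[:,2]>105)&(p[:,2]<145)&(p[:,1]<30)&(p[:,1]>0)];print(len(p),p.mean(0),p.min(0),p.max(0))
go([573.8,17.6,146],down(76.5))
```

```text
plug 59 320.5 158.5 [572.40583027  15.89376504  79.        ]
tip [572.82963778  15.11314392 105.9       ]
115 [571.55311877  14.6184816  128.96958607] [562.53552973   6.93994738 108.04396244] [587.50497682  20.39709196 144.80395498]
rot [ 0.09 -0.48 -0.12] lin [-0.0028  0.0006  0.0184] q [-0.03  0.41  1.52  0.    1.22 -1.37] t 12.15
```

```bash
python3 -m inch '{"rotation":[[0,-0.4,-0.1],[0,-0.4,-0.1],[0,-0.4,-0.1],[0,-0.4,-0.1],[0,-0.4,-0.1],[0,-0.4,-0.1]],"linear":[[-0.001,0.0005,0.006],[-0.0018,0.0005,0.012],[-0.0018,0.0005,0.0175],[-0.0018,0.0005,0.0175],[-0.0018,0.0005,0.0175],[-0.0018,0.0005,0.0175]],"gripper":[-1,-1,-1,-1,-1,-1]}' 50
python3 -c "
from h import *
go([572.8,17.5,146],down(76.5))"
```

```text
t: 12.65
tool_pos: [572.7, 18.7, 146.9]
eef_rot: [[-0.973, 0.232, -0.001], [0.232, 0.973, 0.002], [0.001, 0.002, -1.0]]
ft_force: [-0.2, 0.5, -0.9]
width: 8.8
grip_force: 50.0
rot [ 0.1  -0.09  0.06] lin [-0.0004 -0.0012  0.0009] q [-0.03  0.42  1.54  0.    1.18 -1.37] t 12.65
```

```bash
python3 -m inch '{"rotation":[[0,0,0],[0,0,0],[0,0,0],[0,0,0],[0,0,0],[0,0,0],[0,0,0]],"linear":[[-0.0004,-0.0012,0.003],[-0.0004,-0.0012,0.006],[-0.0004,-0.0012,0.009],[-0.0004,-0.0012,0.0115],[-0.0004,-0.0012,0.014],[-0.0004,-0.0012,0.016],[-0.0004,-0.0012,0.016]],"gripper":[-1,-1,-1,-1,-1,-1,-1]}' 50
python3 -c "
from h import *
go([572.8,17.5,131],down(76.5))"
```

```text
t: 13.23
tool_pos: [573.0, 18.2, 130.6]
eef_rot: [[-0.973, 0.232, -0.0], [0.232, 0.973, 0.003], [0.001, 0.003, -1.0]]
ft_force: [1.6, 5.4, -1.0]
width: 8.5
grip_force: 50.0
rot [ 0.17 -0.07  0.07] lin [ 0.     -0.0007 -0.0004] q [-0.03  0.44  1.55  0.    1.15 -1.37] t 13.2333
```

```bash
python3 -m inch '{"rotation":[[0,0,1.5],[0,0,-1.5],[0,0,1.5],[0,0,-1.5],[0,0,1.5],[0,0,-1.5],[0,0,1.5],[0,0,0]],"linear":[[0,0.0008,0.002],[0,0.001,0.003],[0,0.001,0.004],[0,0.001,0.005],[0,0.001,0.006],[0,0.001,0.006],[0,0.001,0.006],[0,0.001,0.006]],"gripper":[-1,-1,-1,-1,-1,-1,-1,-1]}' 50
```

```text
t: 13.9
tool_pos: [573.2, 18.5, 125.0]
eef_rot: [[-0.972, 0.235, -0.0], [0.235, 0.972, 0.002], [0.001, 0.002, -1.0]]
ft_force: [1.2, 1.0, 0.9]
width: 8.9
grip_force: 50.0
```

```bash
python3 -m inch '{"rotation":[[0,0,1.5],[0,0,-1.5],[0,0,1.5],[0,0,-1.5],[0,0,1.5],[0,0,-1.5],[0,0,1.5],[0,0,-1.5],[0,0,0]],"linear":[[0,0,0.0015],[0,0,0.003],[0,0,0.0045],[0,0,0.006],[0,0,0.007],[0,0,0.008],[0,0,0.008],[0,0,0.008],[0,0,0.008]],"gripper":[-1,-1,-1,-1,-1,-1,-1,-1,-1]}' 50
```

```text
t: 14.65
tool_pos: [573.2, 18.6, 116.9]
eef_rot: [[-0.973, 0.229, -0.0], [0.229, 0.973, 0.002], [0.001, 0.002, -1.0]]
ft_force: [-1.3, 2.2, 1.3]
width: 8.7
grip_force: 50.0
```

```bash
python3 -m inch '{"rotation":[[0,0,1.5],[0,0,-1.5],[0,0,1.5],[0,0,-1.5],[0,0,1.5],[0,0,-1.5],[0,0,1.5],[0,0,-1.5],[0,0,0]],"linear":[[0,0,0.0015],[0,0,0.003],[0,0,0.004],[0,0,0.005],[0,0,0.0055],[0,0,0.006],[0,0,0.006],[0,0,0.006],[0,0,0.006]],"gripper":[-1,-1,-1,-1,-1,-1,-1,-1,-1]}' 50
```

```text
t: 15.4
tool_pos: [573.4, 18.6, 111.4]
eef_rot: [[-0.973, 0.229, 0.0], [0.229, 0.973, 0.002], [0.0, 0.002, -1.0]]
ft_force: [-0.3, 1.9, 6.0]
width: 8.5
grip_force: 50.0
```

```bash
python3 -m inch '{"rotation":[[0,0,1.5],[0,0,-1.5],[0,0,1.5],[0,0,-1.5],[0,0,0],[0,0,0]],"linear":[[0,0,0.0006],[0,0,0.0012],[0,0,0.0012],[0,0,0.0012],[0,0,0.0012],[0,0,0.0012]],"gripper":[-1,-1,-1,-1,-1,-1]}' 50
python3 - <<'E'
from h import *
c=cap('side');p=proj(c,[573,17.5,95]).astype(int)
cv2.imwrite('pics/home.png',cv2.resize(c['color'][p[1]-40:p[1]+40,p[0]-50:p[0]+50],(750,600),interpolation=2))
E
```

```text
t: 15.9
tool_pos: [573.7, 18.5, 111.2]
eef_rot: [[-0.972, 0.233, 0.001], [0.233, 0.972, 0.002], [-0.001, 0.002, -1.0]]
ft_force: [-2.4, -0.1, 14.8]
width: 8.8
grip_force: 50.0
```

View pics/home.png

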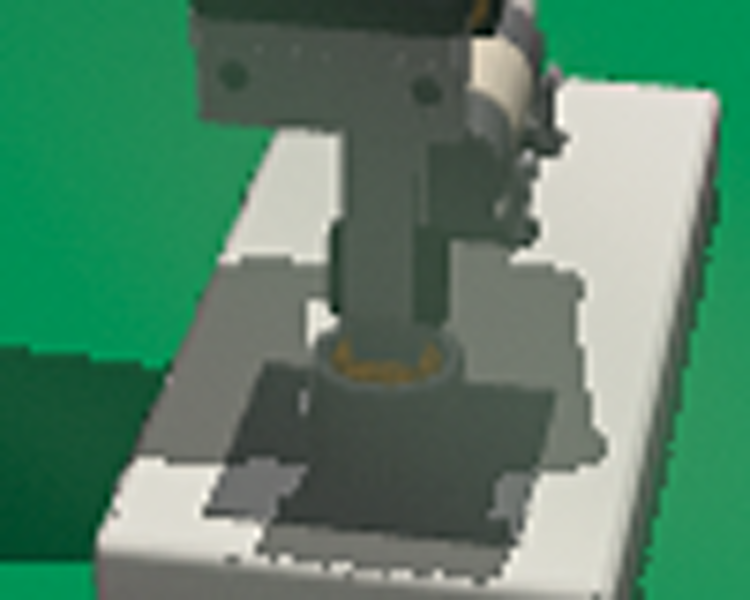

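The key is home: the shoulder sits on the lock with the collar at crop (390,360), and it resists at 15 N. Now turning.

```bash
python3 -m inch '{"rotation":[[0,0,0],[0,0,6],[0,0,12],[0,0,18],[0,0,24],[0,0,30],[0,0,36],[0,0,42],[0,0,48],[0,0,48]],"linear":[[0,0,-0.0005],[0,0,-0.0005],[0,0,-0.0005],[0,0,-0.0005],[0,0,-0.0005],[0,0,-0.0005],[0,0,-0.0005],[0,0,-0.0005],[0,0,-0.0005],[0,0,-0.0005]],"gripper":[-1,-1,-1,-1,-1,-1,-1,-1,-1,-1]}' 60
python3 -c "
from h import *
o=arm.observe();print(o['ft_torque'].round(3),o['q'].round(2))"
```

```text
t: 16.78
tool_pos: [573.9, 19.1, 111.4]
eef_rot: [[-0.472, 0.881, 0.002], [0.881, 0.472, 0.003], [0.002, 0.003, -1.0]]
ft_force: [0.6, 4.1, 9.6]
width: 8.6
grip_force: 60.0
[ 1.034 -0.243  0.012] [-0.03  0.47  1.57  0.    1.1  -0.53]
```

```bash
python3 -m inch '{"rotation":[[0,0,6],[0,0,12],[0,0,18],[0,0,24],[0,0,30],[0,0,36],[0,0,42],[0,0,46],[0,0,50],[0,0,50],[0,0,50]],"linear":[[0,0,0],[0,0,0],[0,0,0],[0,0,0],[0,0,0],[0,0,0],[0,0,0],[0,0,0],[0,0,0],[0,0,0],[0,0,0]],"gripper":[-1,-1,-1,-1,-1,-1,-1,-1,-1,-1,-1]}' 60
python3 -c "
from h import *
o=arm.observe();print(o['ft_torque'].round(3),o['q'].round(2),np.degrees(np.arctan2(o['eef_rot'][1,1],o['eef_rot'][0,1])))"
```

```text
t: 17.7
tool_pos: [574.6, 19.3, 111.4]
eef_rot: [[0.366, 0.931, 0.004], [0.931, -0.366, 0.003], [0.004, 0.002, -1.0]]
ft_force: [6.0, 6.6, 5.4]
width: 8.6
grip_force: 60.0
[ 1.287 -1.428  0.049] [-0.03  0.47  1.57  0.    1.1   0.34] -21.44826952289648
```

```bash
python3 -m inch '{"rotation":[[0,0,2],[0,0,4],[0,0,5],[0,0,5],[0,0,5]],"linear":[[0.0005,0.0002,0.0003],[0.0009,0.0004,0.0005],[0.0009,0.0004,0.0005],[0.0009,0.0004,0.0005],[0.0009,0.0004,0.0005]],"gripper":[-1,-1,-1,-1,-1]}' 60
python3 - <<'E'
from h import *
o=arm.observe();print(o['ft_torque'].round(3),np.degrees(np.arctan2(o['eef_rot'][1,1],o['eef_rot'][0,1])))
c=cap('side');t=cap('top');p=proj(c,[573,17.5,95]).astype(int)
cv2.imwrite('pics/turned.png',cv2.resize(c['color'][p[1]-50:p[1]+50,p[0]-60:p[0]+60],(720,600),interpolation=2))
W=cloud(t)[110:240,120:260].reshape(-1,3);Q=W[(W[:,2]>84)&(W[:,2]<105)]
print(len(Q),cv2.minAreaRect(Q[:,:2].astype(np.float32)))
E
```

```text
t: 18.12
tool_pos: [575.0, 19.5, 111.3]
eef_rot: [[0.445, 0.896, 0.003], [0.896, -0.445, 0.002], [0.003, 0.002, -1.0]]
ft_force: [0.6, 2.1, 12.2]
width: 8.7
grip_force: 60.0
[ 0.651 -0.343  0.287] -26.41308072601996
411 ((613.722900390625, 182.17532348632812), (124.88453674316406, 33.837867736816406), 76.61451721191406)
```

View pics/turned.png

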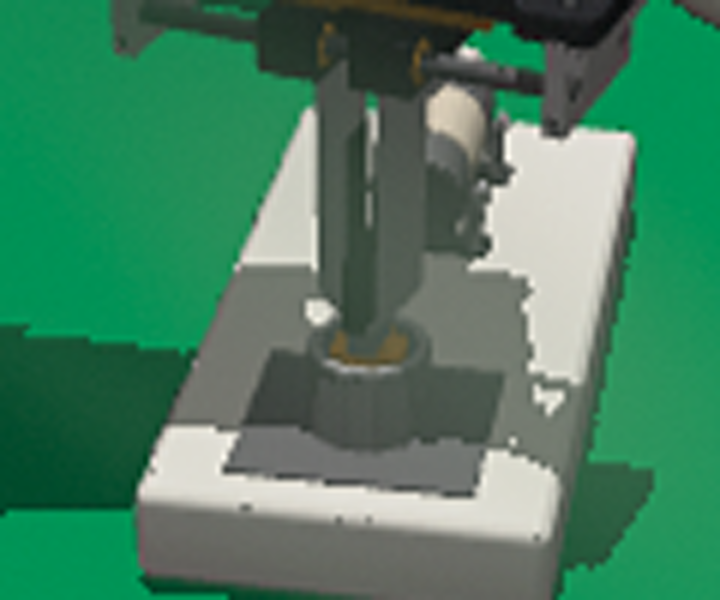

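The key head is edge-on at crop (365,300), so it has turned with the plug. The torque rose to 0.29 N m, so the lock is on its stop, and the bottle hasn't moved. I'll hold briefly and hand in.

```bash
python3 -m inch '{"rotation":[[0,0,0],[0,0,0],[0,0,0],[0,0,0],[0,0,0],[0,0,0]],"linear":[[0,0,0],[0,0,0],[0,0,0],[0,0,0],[0,0,0],[0,0,0]],"gripper":[-1,-1,-1,-1,-1,-1]}' 60
python3 -c "
from plant import arm
print(arm.observe()['ft_torque']);print(arm.finish_job())"
```

```text
t: 18.72
tool_pos: [575.0, 19.5, 111.4]
eef_rot: [[0.445, 0.896, 0.003], [0.896, -0.445, 0.002], [0.003, 0.002, -1.0]]
ft_force: [0.6, 2.8, 12.8]
width: 8.9
grip_force: 60.0
[ 0.67559283 -0.3150031   0.34252708]
the job is handed in; nothing more can be done
None
```

I handed the job in at 18.7 s: the bottle lies centred in the saddles, and the key is home in the lock, turned clockwise to its stop and still gripped at 60 N; no verdict came back.

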